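# Complete the round dish of plug gauges

### The job

Two plug gauges with blue handles are still standing loose on the bench. Set them upright, handles up, on the two empty black pads of the round dish, one on each pad and well centred, so that the honeycomb of seven is complete; it does not matter which goes where. Leave the gauge with the red handle where it is: it belongs to another set.

Things in the scene. Friction and masses are not known exactly. Their poses are not given: they have to be found in the camera images.
- plug_a: One of the two loose blue plug gauges: a steel cylinder 32 mm across and 30 mm tall with, on top of it, a round blue handle 14 mm across and 45 mm long (75 mm tall in all), about 0.15 kg, standing upright on the bench at the start, handle up. Origin: centre of its underside; z runs up along the handle.
- plug_b: The other loose blue plug gauge, the same as plug_a: a steel cylinder 32 mm across and 30 mm tall with, on top of it, a round blue handle 14 mm across and 45 mm long (75 mm tall in all), about 0.15 kg, standing upright on the bench at the start, handle up. Origin: centre of its underside; z runs up along the handle.
- plug_red: A bystander: a steel cylinder 32 mm across and 30 mm tall with, on top of it, a round red handle 14 mm across and 45 mm long (75 mm tall in all), about 0.15 kg, standing upright on the bench at the start, handle up. Origin: centre of its underside; z runs up along the handle.
- dish: Fixed round aluminium dish, 156 mm across, rim 16 mm high, floor 4 mm above the bench. Origin: centre of underside, z up. Seven black pads 36 mm across in a honeycomb, 48 mm between centres; five carry locked, immovable blue gauges like the loose ones. The two empty pads are at +48 and -48 mm along the dish's x axis; fingers closing along its y axis have most room (34 mm between handles).

How it is judged:
At the end, for the whole second after the job is handed in: Each of the two empty pads carries one loose blue gauge, centred within 12 mm along either dish axis, resting on the dish floor (underside under 10 mm above the dish's), upright within 10 degrees, released, at rest; the red gauge within 30 mm of its start (((x of plug_a in the frame of dish between 0.036 and 0.06 m and y of plug_a in the frame of dish between -0.012 and 0.012 m and z of plug_a in the frame of dish between 0 and 0.01 m and x of plug_b in the frame of dish between -0.06 and -0.036 m and y of plug_b in the frame of dish between -0.012 and 0.012 m and z of plug_b in the frame of dish between 0 and 0.01 m) or (x of plug_a in the frame of dish between -0.06 and -0.036 m and y of plug_a in the frame of dish between -0.012 and 0.012 m and z of plug_a in the frame of dish between 0 and 0.01 m and x of plug_b in the frame of dish between 0.036 and 0.06 m and y of plug_b in the frame of dish between -0.012 and 0.012 m and z of plug_b in the frame of dish between 0 and 0.01 m)) and angle between each of plug_a, plug_b's own z axis and vertical below 0.17 rad and linear speed of each of plug_a, plug_b below 0.02 m/s and contact force between the fingers and plug_a below 0.1 N and contact force between the fingers and plug_b below 0.1 N); the robot touches nothing.
It fails at once if the red gauge is moved more than 30 mm (distance of plug_red from where it was at the start of the episode above 0.03 m).
It also fails if it takes over 54 s, if anything falls off the work surface, if the arm or the gripper's body presses on something with over 40 N, if the wrist force passes 120 N, or if a joint passes its speed limit or range.

### The arm

A 6-joint arm with a two-finger parallel gripper is mounted at the origin on a cart in front of the work surface, level with it; the furniture and walls round the work are solid. World frame = base frame: x ahead of the robot, y to its left, z up, the work surface at z = 0. Lengths are in m, angles in rad, forces in N, time in s.
With the tool pointing down it reaches from about 0.225 to 0.875 m from the base axis. Payload 3.4 kg.
Tool frame: the origin (TCP) lies midway between the tips of the shut fingers; the grasp point (between the pads) lies 19 mm behind it; x points along the fingers, y is the direction in which the jaws open and shut, and the axes are right-handed (so a half turn about x gives the same grasp; the last joint's range is limited). The gripper opens to 85 mm and grips with 20 to 120 N. Pads are 22 mm wide; open, the fingers measure 114 mm over their backs; the gripper's body (76 mm by 85 mm) begins 54 mm behind the grasp point. The pads swing forward as they close: fully open they stand 13 mm farther back than shut.
Start: joints at [-1.368, 0.276, 1.505, -0, 1.361, -0.121], TCP at [0.183, -0.545, 0.231] pointing down, gripper open.
Joint ranges: [-2.89, 2.89], [-0.75, 2.08], [0.22, 2.7], [-1.18, 4.32], [0.11, 2.71], [-2.7, 2.7]. Speed limits (rad/s): [2.57, 2.57, 3.14, 3.14, 3.14, 3.14].

### API

Orientations are given as a unit quaternion [w, x, y, z].
In Python, from rig import manip, get_image, get_calibration, ticket gives the robot as it stands. The module is installed in compiled form; this text tells all that it offers.
- The arm moves only by the tool arm_command, never from a script. Its argument "series" is text: rows parted by semicolons, each of 7 numbers parted by spaces: the shift along the tool's x, y, z in units of 0.1 m (1.0 is 0.1 m), then the turn, a rotation vector about the tool's x, y, z in units of pi rad (1.0 is pi rad), then the opening, from -1 (shut) to 1 (fully open), so that 0 is half open. In form: tx ty tz rx ry rz claw; .... A call has 1 to 12 rows; each row shifts and turns the commanded pose from where the row before left it, along the tool's axes as they then stand; what a row does not reach is not made up. A row lasts 1/12 s, in which the tool goes at most 41.7 mm and 7.16 degrees, less where a joint would pass 70% of its speed; a pose out of reach is approached as far as the arm can. A call with a number of a shift or a turn outside -1 to 1 is refused whole. A call with a gripper value outside its range is refused whole. The fingers move at their own pace and stop on an object; "squeeze" is the grip in N (left out, the last holds). Time passes only in rows, so rows that do not move let the fingers close. It gives the time, the measured TCP pose, the force and the opening at its end, in the units of the state.
- manip.get_state(): the state, without advancing time (a new reading comes with each control period).
- get_image(name): name is "scene" or "side" or "wrist"; returns the picture (384x512x3 uint8, red, green, blue); there is no depth.
- get_calibration(name): a dict with "fx", "fy", "cx", "cy" (pixels), "cam_to_world" (4x4, takes a point from camera to world coordinates); the wrist camera has in their place "tool_from_camera" (4x4, takes a point from camera to tool coordinates, whose origin is the TCP and whose axes are the tool frame's). Camera axes: x right, y down, z forward; pixel columns grow to the right and rows downward; lengths in m; the calibration is good to about 2 mm. A picture is of the moment at which its call begins: read the wrist's pose just before it. get_calibration takes no time and is no camera call.
- ticket.sign_off(): hands the job in, once; it reports no verdict.
The state is a dict: "clock": time; "qpos": joint angles; "qd": joint speeds; "effort": joint torques, N m; "position": TCP position; "ee_rot": TCP orientation; "contact_force": force on the tool from outside, world axes, zero at the start; "moment": the same for the moment, N m; "width": finger opening in m.
Only numpy, scipy, OpenCV 4.12 (cv2) and the standard library are available. Lean on these libraries where they do the work, as an engineer would, in place of code of your own. Each camera call takes 0.05 s, during which the arm holds its last target. There are 200 camera calls.

## Working session

There is one attempt and no reset: what is moved stays moved. The work goes in short steps, Python scripts to look and compute and a tool call to move; the robot and the scene stay as the last step left them, time stands still between calls to the robot, and variables do not carry over. Pictures are saved under pics/ and viewed, about 8 in all and at most 12, crops included, and the job is handed in when it is done.

Besides the shell and the picture viewer there is one more tool, called after ">>>" as name(argument=value, ...) on one line, values as JSON. arm_command: Moves the arm, as the interface text tells. Shifts and turns lie within -1 to 1; 1 stands for 0.1 m of shift or pi rad of turn. Its arguments: {"type":"object","properties":{"series":{"type":"string"},"squeeze":{"type":"number"}},"required":["series"]}

```bash
mkdir -p pics; python3 - <<'E'
from rig import manip,get_image,get_calibration
import cv2,numpy as np
print(manip.get_state())
for n in("scene","side","wrist"):
    im=get_image(n); cv2.imwrite(f"pics/{n}0.png",im[:,:,::-1]); print(n,get_calibration(n))
a=[cv2.imread(f"pics/{n}0.png") for n in("scene","side","wrist")]
E
```

```text
{'clock': 0.0, 'qpos': array([-1.36800341e+00,  2.76607593e-01,  1.50612314e+00, -1.01459582e-05,
        1.36071113e+00, -1.21030503e-01]), 'qd': array([ 0.00058496, -0.0013794 ,  0.00073271, -0.00023749, -0.00018692,
        0.00038913]), 'effort': array([-1.88782642e-04, -4.16778553e+01, -2.45807004e+01, -1.62004071e-04,
        1.13190670e-02, -2.69476942e-05]), 'position': array([ 0.18282921, -0.54460334,  0.23043652]), 'ee_rot': array([-0.11333688, -0.69782782, -0.11464309,  0.69788827]), 'contact_force': array([-0.47066346, -0.48077826, -0.48455968]), 'moment': array([ 0.01859644,  0.01222767, -0.05652361]), 'width': 0.0853924055148044}
scene {'fx': 416.0357938960776, 'fy': 416.0357938960776, 'cx': 248.486515659815, 'cy': 195.2229783002951, 'cam_to_world': array([[-0.79588914, -0.43652544,  0.41953071,  0.11726341],
       [-0.6054369 ,  0.57678026, -0.54842564,  0.67969586],
       [-0.00257529, -0.69048539, -0.72334176,  0.6752475 ],
       [ 0.        ,  0.        ,  0.        ,  1.        ]])}
side {'fx': 446.448529136482, 'fy': 446.448529136482, 'cx': 259.01305568474555, 'cy': 191.4010358352101, 'cam_to_world': array([[ 0.99963928, -0.01001027,  0.02492187,  0.47955426],
       [-0.02659805, -0.49757335,  0.86701402, -0.57208653],
       [ 0.00372142, -0.86736414, -0.49766012,  0.47110222],
       [ 0.        ,  0.        ,  0.        ,  1.        ]])}
wrist {'fx': 343.91635214391, 'fy': 343.91635214391, 'cx': 256.8010388985613, 'cy': 193.59404987439905, 'tool_from_camera': array([[-4.20489403e-04, -3.06481680e-01,  9.51876464e-01,
        -1.41685524e-01],
       [ 9.99999511e-01,  7.22691263e-04,  6.74437129e-04,
        -6.09149519e-05],
       [-8.94615429e-04,  9.51876283e-01,  3.06481226e-01,
        -7.77923148e-02],
       [ 0.00000000e+00,  0.00000000e+00,  0.00000000e+00,
         1.00000000e+00]])}
```

View pics/scene0.png

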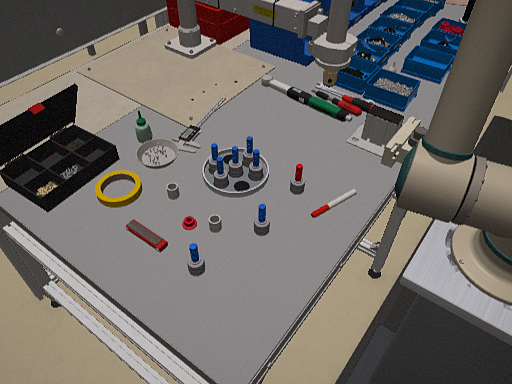

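View pics/side0.png

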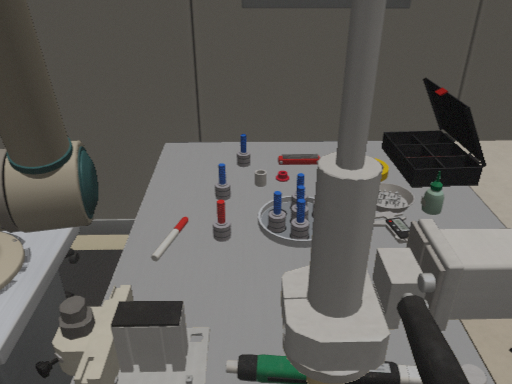

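The scene view shows two loose blue gauges with handles near (195,252) and (262,213), the red gauge near (299,172) and the dish near (236,171). The side view agrees: loose handles near (222,174) and (243,143), red near (221,211), dish partly hidden. Next I'll turn the blobs into positions.

```bash
cat > h.py <<'E'
import cv2,numpy as np
from scipy.spatial.transform import Rotation as R
from rig import manip,get_image,get_calibration
def T_tool(s):
    T=np.eye(4);q=s['ee_rot'];T[:3,:3]=R.from_quat([q[1],q[2],q[3],q[0]]).as_matrix();T[:3,3]=s['position'];return T
def cam(n,s=None):
    c=get_calibration(n);M=c['cam_to_world'] if n!='wrist' else T_tool(s)@c['tool_from_camera'];return c,M
def ray(c,M,uv,z):
    d=M[:3,:3]@[(uv[0]-c['cx'])/c['fx'],(uv[1]-c['cy'])/c['fy'],1];return M[:3,3]+d*(z-M[2,3])/d[2]
def proj(c,M,p):
    q=M[:3,:3].T@(np.asarray(p)-M[:3,3]);return c['fx']*q[0]/q[2]+c['cx'],c['fy']*q[1]/q[2]+c['cy']
def blobs(bgr,col='blue',amin=25):
    h=cv2.cvtColor(bgr,cv2.COLOR_BGR2HSV)
    m=cv2.inRange(h,(108,150,60),(128,255,255)) if col=='blue' else cv2.inRange(h,(0,170,80),(6,255,255))|cv2.inRange(h,(174,170,80),(180,255,255))
    n,_,st,ce=cv2.connectedComponentsWithStats(m)
    return [(ce[i],st[i]) for i in range(1,n) if st[i][4]>=amin]
E
python3 - <<'E'
from h import *
for n in('scene','side'):
  im=cv2.imread(f'pics/{n}0.png');c,M=cam(n)
  for col in('blue','red'):
    for ce,st in blobs(im,col): 
      if st[2]<18 and st[3]<40: print(n,col,ce.round(1),st,'bench',ray(c,M,ce,.0525)[:2].round(4),'dish',ray(c,M,ce,.0565)[:2].round(4))
E
```

```text
scene blue [325.    4.5] [318   0  13  14  73] bench [ 0.8407 -0.7334] dish [ 0.8361 -0.7243]
scene blue [249.1 143.3] [247 136   6  17  61] bench [0.5793 0.0726] dish [0.5763 0.0765]
scene blue [216.8 157.6] [211 143  12  31 137] bench [0.6071 0.157 ] dish [0.604  0.1603]
scene blue [234.5 153.6] [232 146   6  17  77] bench [0.5839 0.122 ] dish [0.5809 0.1256]
scene blue [255.5 157.1] [253 149   6  18  76] bench [0.5381 0.1027] dish [0.5354 0.1064]
scene blue [261.6 212. ] [259 204   7  18  83] bench [0.4296 0.2285] dish [0.4276 0.2314]
scene blue [193.6 251.1] [190 243   9  19  89] bench [0.473  0.3812] dish [0.4707 0.3831]
scene red [ 36.4 108. ] [ 28 103  17  11 109] bench [1.1062 0.2905] dish [1.0999 0.293 ]
scene red [298.4 170. ] [295 164   8  14  56] bench [0.4375 0.0804] dish [0.4354 0.0842]
scene red [320.1 210.2] [312 205  17  12  85] bench [0.3392 0.1542] dish [0.3378 0.1576]
scene red [189.  222.6] [182 216  15  13 112] bench [0.5263 0.3361] dish [0.5237 0.3383]
side blue [243.1 142.3] [241 134   5  18  83] bench [0.4696 0.3879] dish [0.4696 0.3787]
side blue [221.9 171.8] [219 164   6  19  76] bench [0.4271 0.2392] dish [0.4276 0.2314]
side blue [277.3 201.2] [274 191   7  22 116] bench [0.5328 0.1209] dish [0.5322 0.1143]
side red [440.8  91. ] [435  88  12   7  52] bench [1.0833 0.774 ] dish [1.0775 0.7612]
side red [282.5 175.9] [276 171  13  10  71] bench [0.5493 0.2189] dish [0.5486 0.2113]
side red [220.3 201.8] [217 200   7   6  25] bench [0.4295 0.1208] dish [0.43   0.1142]
side red [181.6 222.9] [175 217  13  14  79] bench [0.368  0.0537] dish [0.3691 0.0477]
```

```bash
cat >> h.py <<'E'
def togo(p,yaw=None):
    s=manip.get_state();T=T_tool(s);d=T[:3,:3].T@(np.asarray(p)-T[:3,3])
    y=T[:3,1];cur=np.degrees(np.arctan2(y[1],y[0]))
    print('t%.2f'%s['clock'],'pos',T[:3,3].round(4),'tooly yaw %.1f'%cur,'tilt',T[:3,0].round(4),'j1,6',s['qpos'][[0,5]].round(2),'w %.4f'%s['width'],'F',s['contact_force'].round(1))
    print('shift units',(d*10).round(3))
    if yaw is not None:
        a=(yaw-cur+90)%180-90;print('yaw change %.1f deg -> rx units %.4f or alt %.4f'%(a,-a/180,(180*np.sign(a)-a)/180))
E
python3 - <<'E'
from h import *
print(T_tool(manip.get_state())[:3,:3].round(2))
togo([.45,.2,.23],53.5)
E
```

```text
[[-0.    0.32 -0.95]
 [ 0.   -0.95 -0.32]
 [-1.   -0.   -0.  ]]
t0.15 pos [ 0.1828 -0.5447  0.2306] tooly yaw -71.4 tilt [-3.0e-04  1.4e-03 -1.0e+00] j1,6 [-1.37 -0.12] w 0.0854 F [ 0.5 -0.5 -0.1]
shift units [ 0.016 -6.21  -4.902]
yaw change -55.1 deg -> rx units 0.3058 or alt -0.6942
```

>>> arm_command(series="0 -0.26 -0.204 0 0 0 1;0 -0.26 -0.204 0 0 0 1;0 -0.26 -0.204 0 0 0 1;0 -0.26 -0.204 0 0 0 1;0 -0.26 -0.204 0 0 0 1;0 -0.26 -0.204 0 0 0 1;0 -0.26 -0.204 0 0 0 1;0 -0.26 -0.204 0 0 0 1;0 -0.26 -0.204 0 0 0 1;0 -0.26 -0.204 0 0 0 1;0 -0.26 -0.204 0 0 0 1;0 -0.26 -0.204 0 0 0 1", squeeze=40)

```text
clock: 1.15
position: [0.3157, -0.1698, 0.2312]
ee_rot: [0.114, 0.698, 0.114, -0.698]
contact_force: [1.5, -0.7, 0.5]
width: 0.0856
```

>>> arm_command(series="0 -0.26 -0.204 0 0 0 1;0 -0.26 -0.204 0 0 0 1;0 -0.26 -0.204 0 0 0 1;0 -0.26 -0.204 0 0 0 1;0 -0.26 -0.204 0 0 0 1;0 -0.26 -0.204 0 0 0 1;0 -0.26 -0.204 0 0 0 1;0 -0.26 -0.204 0 0 0 1;0 -0.26 -0.204 0 0 0 1;0 -0.26 -0.204 0 0 0 1;0 -0.26 -0.204 0 0 0 1;0 -0.26 -0.204 0 0 0 1")

```text
clock: 2.15
position: [0.4485, 0.2039, 0.231]
ee_rot: [-0.114, -0.698, -0.114, 0.698]
contact_force: [0.7, -0.8, 0.8]
width: 0.0853
```

>>> arm_command(series="0 0 0 -0.038 0 0 1;0 0 0 -0.038 0 0 1;0 0 0 -0.038 0 0 0.5;0 0 0 -0.038 0 0 0.5;0 0 0 -0.038 0 0 0.5;0 0 0 -0.038 0 0 0.5;0 0 0 -0.038 0 0 0.5;0 0 0 -0.038 0 0 0.5;0 0 0 -0.038 0 0 0.5")

```text
clock: 2.9
position: [0.4483, 0.2021, 0.231]
ee_rot: [-0.457, -0.54, -0.457, 0.54]
contact_force: [-0.0, -0.5, 0.7]
width: 0.0644
```

>>> arm_command(series="0 0 0 -0.038 0 0 0.5;0 0 0 -0.038 0 0 0.5;0 0 0 -0.038 0 0 0.5;0 0 0 -0.038 0 0 0.5;0 0 0 -0.038 0 0 0.5;0 0 0 -0.038 0 0 0.5;0 0 0 -0.038 0 0 0.5;0 0 0 -0.038 0 0 0.5;0 0 0 -0.048 0 0 0.5;0 0 0 0 0 0 0.5")

```text
clock: 3.73
position: [0.4483, 0.2021, 0.231]
ee_rot: [0.669, 0.229, 0.669, -0.23]
contact_force: [-0.3, 0.2, -1.2]
width: 0.0638
```

```bash
python3 - <<'E'
from h import *
togo([.428,.232,.15],53.5)
s=manip.get_state(); im=get_image('wrist')[:,:,::-1].copy(); cv2.imwrite('pics/w1.png',im)
c,M=cam('wrist',s)
for col in('blue','red'):
  for ce,st in blobs(im,col,60): print(col,ce.round(1),st,'bench',ray(c,M,ce,.055)[:2].round(4))
for p in([.428,.232,.075],[.581,.126,.079],[.620,.097,.004],[.542,.154,.004]):print(p,np.round(proj(c,M,p)))
E
```

```text
t3.73 pos [0.4483 0.2021 0.231 ] tooly yaw 52.1 tilt [-6.e-04 -3.e-04 -1.e+00] j1,6 [ 0.28 -0.63] w 0.0638 F [-0.3  0.2 -1.2]
shift units [ 0.81   0.111 -0.344]
yaw change 1.4 deg -> rx units -0.0077 or alt 0.9923
blue [433.1  62.4] [421  53  30  17 190] bench [0.4658 0.3807]
blue [266.1 128. ] [260 122  15  20  66] bench [0.4219 0.2326]
blue [315.1 279. ] [308 265  17  31 185] bench [0.5791 0.1777]
blue [236.3 280.5] [228 268  15  30 189] bench [0.5295 0.1108]
blue [276.3 298.1] [269 285  16  29 198] bench [0.5728 0.1312]
blue [314.6 316.4] [308 302  16  34 198] bench [0.6173 0.1504]
blue [239.  318.7] [232 305  13  30 192] bench [0.5688 0.083 ]
red [469.7 156. ] [451 124  48  80 510] bench [0.5597 0.3676]
red [139.8 137. ] [120 126  41  23 475] bench [0.357  0.1357]
red [395.1 169.1] [383 161  23  26 125] bench [0.5277 0.3058]
red [155.4 226. ] [145 213  22  25 262] bench [0.4311 0.086 ]
[0.428, 0.232, 0.075] [270. 137.]
[0.581, 0.126, 0.079] [278. 320.]
[0.62, 0.097, 0.004] [275. 314.]
[0.542, 0.154, 0.004] [274. 245.]
```

View pics/w1.png

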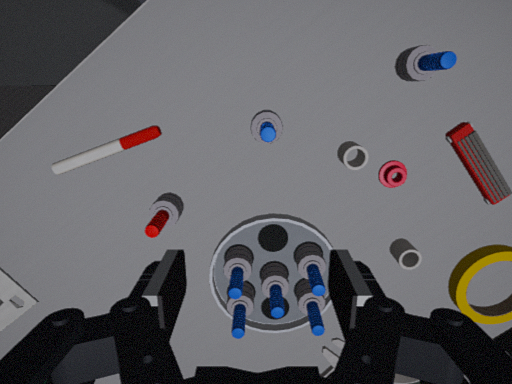

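The wrist view shows plug A near (267,127), plug B near (430,62), red near (160,220) and the dish centred near (275,275), with an empty pad visible at (273,237). The handle masks are biased by shading, so I'll use the pad and the dish rim instead.

```bash
cat >> h.py <<'E'
def tops(bgr,c,M,z,amin=60):
    # handle blob (shading-tolerant); top-cap centre: end of the long axis away from image of its foot, less cap radius
    h=cv2.cvtColor(bgr,cv2.COLOR_BGR2HSV);m=cv2.inRange(h,(105,120,25),(130,255,255))
    n,l,st,ce=cv2.connectedComponentsWithStats(m);out=[]
    for i in range(1,n):
        if st[i][4]<amin or st[i][4]>2500:continue
        p=ray(c,M,ce[i],z-.02);a=np.array(proj(c,M,[*p[:2],z]));b=np.array(proj(c,M,[*p[:2],z-.045]));u=a-b;u/=np.linalg.norm(u)
        pts=np.argwhere(l==i)[:,::-1]-ce[i];t=pts@u;w=pts@[-u[1],u[0]]
        # near-top rim: far edge of cap minus projected radius along u
        e=np.array(proj(c,M,[*(ray(c,M,ce[i]+u*t.max(),z)[:2]),z]))
        g=ray(c,M,ce[i]+u*(t.max()+.5)+np.array([-u[1],u[0]])*np.median(w),z)
        d=M[:2,3]-g[:2];d/=np.linalg.norm(d)
        out.append((ce[i].round(1),st[i][4],(g[:2]+.007*d*np.sign(np.dot(d,-(ray(c,M,ce[i]+u,z)-ray(c,M,ce[i],z))[:2]))).round(4)))
    return out
E
python3 - <<'E'
from h import *
im=cv2.imread('pics/w1.png');T=np.eye(4)
s=manip.get_state();c,M=cam('wrist',s)
for o in tops(im,c,M,.075):print('bench',o)
for o in tops(im,c,M,.079):print('dish',o)
g=cv2.cvtColor(im,cv2.COLOR_BGR2GRAY)
m=((g<45)*255).astype(np.uint8);n,l,st,ce=cv2.connectedComponentsWithStats(m)
for i in range(1,n):
    if 235<ce[i][0]<310 and 210<ce[i][1]<330 and st[i][4]>40:print('dark',ce[i].round(1),st[i],ray(c,M,ce[i],.0045)[:2].round(4))
c2,M2=cam('scene');im2=cv2.imread('pics/scene0.png')
for o in tops(im2,c2,M2,.075,40):
    if o[0][1]>130:print('scene bench',o)
for o in tops(im2,c2,M2,.079,40):
    if o[0][1]>130:print('scene dish',o)
m=((cv2.cvtColor(im2,cv2.COLOR_BGR2GRAY)<45)*255).astype(np.uint8);n,l,st,ce=cv2.connectedComponentsWithStats(m)
for i in range(1,n):
    if 200<ce[i][0]<270 and 150<ce[i][1]<200:print('dark scene',ce[i].round(1),st[i],ray(c2,M2,ce[i],.0045)[:2].round(4))
E
```

```text
bench (array([437.5,  60.9]), np.int32(579), array([0.4672, 0.3829]))
bench (array([267.3, 131.9]), np.int32(250), array([0.4245, 0.232 ]))
bench (array([315.4, 280.5]), np.int32(392), array([0.5796, 0.1768]))
bench (array([235.8, 283.6]), np.int32(384), array([0.5301, 0.1092]))
bench (array([276.3, 302.2]), np.int32(430), array([0.5754, 0.1283]))
bench (array([315. , 318.8]), np.int32(385), array([0.6189, 0.1486]))
bench (array([238.6, 321.7]), np.int32(378), array([0.5699, 0.0807]))
dish (array([437.5,  60.9]), np.int32(579), array([0.4661, 0.381 ]))
dish (array([267.3, 131.9]), np.int32(250), array([0.4239, 0.2323]))
dish (array([315.4, 280.5]), np.int32(392), array([0.5769, 0.1779]))
dish (array([235.8, 283.6]), np.int32(384), array([0.5281, 0.1112]))
dish (array([276.3, 302.2]), np.int32(430), array([0.5727, 0.13  ]))
dish (array([315. , 318.8]), np.int32(385), array([0.6157, 0.15  ]))
dish (array([238.6, 321.7]), np.int32(378), array([0.5673, 0.083 ]))
dark [272.7 237.5] [259 225  29  27 613] [0.5335 0.1583]
dark [304.7 250.1] [294 242  29  22 166] [0.5701 0.1783]
dark [237.6 2
[... 3754 characters left out ...]
   1] [0.5851 0.1615]
dark scene [252. 179.] [252 179   1   1   1] [0.5312 0.1249]
dark scene [254. 179.] [254 179   1   1   1] [0.5275 0.1221]
dark scene [258. 179.] [258 179   1   1   1] [0.5202 0.1165]
dark scene [266.3 179. ] [266 178   2   3   3] [0.5048 0.1049]
dark scene [215.1 184.3] [214 181   5   7   9] [0.588  0.1898]
dark scene [218.5 181. ] [218 181   2   1   2] [0.5888 0.1768]
dark scene [221. 181.] [221 181   1   1   1] [0.5842 0.1733]
dark scene [241.1 185.4] [234 181  16  10 116] [0.5384 0.1567]
dark scene [256. 180.] [256 180   1   1   1] [0.5219 0.122 ]
dark scene [219. 185.] [219 185   1   1   1] [0.5795 0.1861]
dark scene [220. 187.] [220 187   1   1   1] [0.5735 0.1897]
```

```bash
python3 - <<'E'
from h import *
togo([.4247,.232,.12],53.8)
E
```

```text
t3.78 pos [0.4484 0.2021 0.231 ] tooly yaw 51.8 tilt [-5.e-04 -2.e-04 -1.e+00] j1,6 [ 0.28 -0.62] w 0.0637 F [-0.2 -0.7  0.3]
shift units [ 1.11   0.089 -0.37 ]
yaw change 2.0 deg -> rx units -0.0108 or alt 0.9892
```

>>> arm_command(series="0.2 0.022 -0.092 -0.01 0 0 0.3;0.3 0.022 -0.092 0 0 0 0.3;0.3 0.022 -0.092 0 0 0 0.3;0.31 0.022 -0.092 0 0 0 0.3;0 0 0 0 0 0 0.3;0 0 0 0 0 0 0.3")

```text
clock: 4.28
position: [0.4231, 0.2309, 0.1194]
ee_rot: [0.671, 0.219, 0.673, -0.221]
contact_force: [-0.2, 0.3, 0.2]
width: 0.0551
```

```bash
python3 - <<'E'
from h import *
s=manip.get_state();im=get_image('wrist')[:,:,::-1].copy();cv2.imwrite('pics/w2.png',im);c,M=cam('wrist',s)
for o in tops(im,c,M,.075):print(o)
togo([.4247,.232,.038],53.8)
E
```

```text
(array([495.6, 123.7]), np.int32(734), array([0.4529, 0.3695]))
(array([260.6, 215. ]), np.int32(780), array([0.424 , 0.2322]))
t4.33 pos [0.4251 0.2313 0.1209] tooly yaw 53.7 tilt [ 7.e-04 -2.e-04 -1.e+00] j1,6 [ 0.35 -0.58] w 0.0555 F [0.1 0.4 1. ]
shift units [ 0.829  0.003 -0.008]
yaw change 0.1 deg -> rx units -0.0003 or alt 0.9997
```

View pics/w2.png

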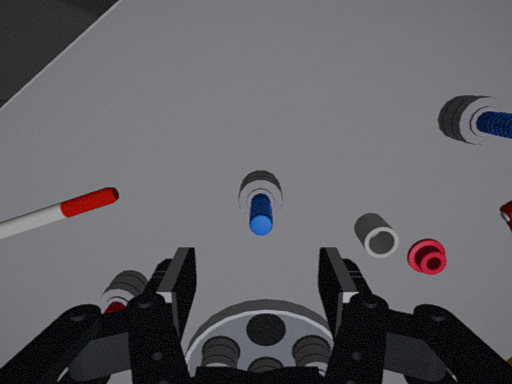

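Plug A's handle top is at (260,222), centred between the open fingers. I'll descend, close and lift.

>>> arm_command(series="0.28 0 0 0 0 0 0.3;0.28 0 0 0 0 0 0.3;0.27 0 0 0 0 0 0.3;0 0 0 0 0 0 0.3;0 0 0 0 0 0 -1;0 0 0 0 0 0 -1;0 0 0 0 0 0 -1;0 0 0 0 0 0 -1;0 0 0 0 0 0 -1;0 0 0 0 0 0 -1;0 0 0 0 0 0 -1;0 0 0 0 0 0 -1")

```text
clock: 5.33
position: [0.4263, 0.2318, 0.0394]
ee_rot: [0.674, 0.221, 0.671, -0.219]
contact_force: [0.3, -1.0, 8.6]
width: 0.0129
```

>>> arm_command(series="0 0 0 0 0 0 -1;0 0 0 0 0 0 -1;-0.2 0 0 0 0 0 -1;-0.3 0 0 0 0 0 -1;-0.3 0 0 0 0 0 -1;-0.3 0 0 0 0 0 -1;0 0 0 0 0 0 -1")

```text
clock: 5.92
position: [0.4282, 0.2328, 0.1536]
ee_rot: [0.676, 0.223, 0.669, -0.217]
contact_force: [0.1, 0.5, -1.4]
width: 0.0127
```

```bash
python3 - <<'E'
from h import *
togo([.611,.102,.15],53.8)
E
```

```text
t5.92 pos [0.4282 0.2328 0.1536] tooly yaw 53.8 tilt [ 0.0121  0.0045 -0.9999] j1,6 [ 0.36 -0.58] w 0.0127 F [ 0.1  0.5 -1.4]
shift units [0.052 0.024 2.247]
yaw change -0.0 deg -> rx units 0.0000 or alt -1.0000
```

Plug A is held (width 12.7 mm, 1.4 N of load). I'll carry it over the far pad at a safe height.

>>> arm_command(series="0 0 0.15 0 0 0 -1;0 0 0.28 0 0 0 -1;0 0 0.28 0 0 0 -1;0 0 0.28 0 0 0 -1;0 0 0.28 0 0 0 -1;0 0.02 0.28 0 0 0 -1;0 0 0.28 0 0 0 -1;0 0 0.28 0 0 0 -1;0 0 0.12 0 0 0 -1;0 0 0 0 0 0 -1;0 0 0 0 0 0 -1;0 0 0 0 0 0 -1")

```text
clock: 6.92
position: [0.6037, 0.1019, 0.1468]
ee_rot: [0.671, 0.22, 0.673, -0.22]
contact_force: [0.4, -0.5, -2.0]
width: 0.0131
```

```bash
python3 - <<'E'
from h import *
togo([.611,.102,.09],53.8)
s=manip.get_state();im=get_image('wrist')[:,:,::-1].copy();cv2.imwrite('pics/w3.png',im);c,M=cam('wrist',s)
for o in tops(im,c,M,.079):print(o)
g=cv2.cvtColor(im,cv2.COLOR_BGR2GRAY)
n,l,st,ce=cv2.connectedComponentsWithStats(((g<45)*255).astype(np.uint8))
for i in range(1,n):
    if 200<ce[i][0]<310 and ce[i][1]<350 and st[i][4]>150:print('dark',ce[i].round(1),st[i],ray(c,M,ce[i],.0045)[:2].round(4))
E
```

```text
t6.92 pos [0.6037 0.1019 0.1468] tooly yaw 53.8 tilt [-2.5e-03  6.0e-04 -1.0e+00] j1,6 [ 0.05 -0.89] w 0.0131 F [ 0.4 -0.5 -2. ]
shift units [0.568 0.045 0.06 ]
yaw change -0.0 deg -> rx units 0.0001 or alt -0.9999
(array([330.4, 104.5]), np.int32(625), array([0.577 , 0.1777]))
(array([199.4, 106.3]), np.int32(569), array([0.5294, 0.1108]))
(array([265.2, 143.3]), np.int32(508), array([0.5725, 0.1305]))
(array([326. , 176.8]), np.int32(638), array([0.6157, 0.1502]))
(array([204.5, 178.3]), np.int32(617), array([0.568 , 0.0835]))
(array([256.9, 282. ]), np.int32(2444), array([0.6665, 0.0554]))
dark [263.3  68.6] [ 241   45   45   48 1668] [0.5337 0.1583]
dark [305.7 148.7] [293 139  39  35 154] [0.6054 0.1502]
dark [208.1 170.2] [195 162  23  20 190] [0.5719 0.073 ]
dark [264.2 185.6] [ 244  168   40   37 1130] [0.611  0.1035]
dark [256.2 268.4] [ 234  241   46   63 1741] [0.6721 0.0505]
dark [256.2 343.6] [    0   254   504   130 28676] [ 7.412e-01 -2.000e-04]
```

View pics/w3.png

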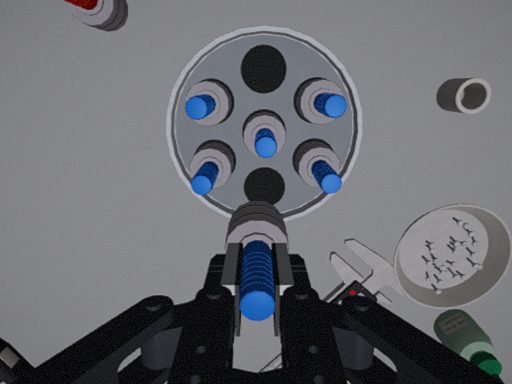

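The held gauge is upright, with its top at (258,305). The pads show at (263,68) and (264,186), which matches the earlier fit: pads at (.5337,.1583) and (.6112,.1022). I'll check where the plug sits in the hand, then descend.

```bash
python3 - <<'E'
from h import *
s=manip.get_state();c,M=cam('wrist',s);print('held top',ray(c,M,(258,305),s['position'][2]+.0356).round(4))
togo([.6112,.1022,.06],53.8)
E
```

```text
held top [0.6015 0.1035 0.1827]
t6.97 pos [0.6037 0.1021 0.1471] tooly yaw 53.8 tilt [-1.9e-03  5.0e-04 -1.0e+00] j1,6 [ 0.05 -0.89] w 0.0128 F [ 0.4  0.9 -0.9]
shift units [0.87  0.046 0.062]
yaw change -0.0 deg -> rx units 0.0002 or alt -0.9998
```

>>> arm_command(series="0 0.045 0.08 0 0 0 -1;0.2 0 0 0 0 0 -1;0.25 0 0 0 0 0 -1;0.2 0 0 0 0 0 -1;0.15 0 0 0 0 0 -1;0.05 0 0 0 0 0 -1;0 0 0 0 0 0 -1;0 0 0 0 0 0 -1")

```text
clock: 7.63
position: [0.6151, 0.1004, 0.0629]
ee_rot: [0.673, 0.22, 0.672, -0.219]
contact_force: [-0.2, -0.0, -1.6]
width: 0.0128
```

```bash
python3 - <<'E'
from h import *
togo([.6132,.1007,.0445],53.8)
E
```

```text
t7.63 pos [0.6151 0.1004 0.0629] tooly yaw 53.8 tilt [ 0.001  0.    -1.   ] j1,6 [ 0.05 -0.89] w 0.0128 F [-0.2 -0.  -1.6]
shift units [ 0.184 -0.009 -0.017]
yaw change -0.0 deg -> rx units 0.0002 or alt -0.9998
```

>>> arm_command(series="0.06 0 -0.017 0 0 0 -1;0.06 -0.01 0 0 0 0 -1;0.05 0 0 0 0 0 -1;0.015 0 0 0 0 0 -1;0.01 0 0 0 0 0 -1;0 0 0 0 0 0 -1;0 0 0 0 0 0 -1")

```text
clock: 8.22
position: [0.6121, 0.1001, 0.0435]
ee_rot: [0.672, 0.22, 0.672, -0.22]
contact_force: [-2.2, -0.6, 4.9]
width: 0.0129
```

```bash
python3 - <<'E'
from h import *
togo([.6132,.1007,.0435],53.8)
E
```

```text
t8.22 pos [0.6121 0.1001 0.0435] tooly yaw 53.8 tilt [-5.e-04 -2.e-04 -1.e+00] j1,6 [ 0.05 -0.89] w 0.0129 F [-2.2 -0.6  4.9]
shift units [0.    0.011 0.005]
yaw change 0.0 deg -> rx units -0.0000 or alt 1.0000
```

It's touching down (about 5 N upward). I'll release with a small opening and rise.

>>> arm_command(series="0 0 0 0 0 0 -0.55;0 0 0 0 0 0 -0.4;0 0 0 0 0 0 -0.4;0 0 0 0 0 0 -0.4;-0.1 0 0 0 0 0 -0.4;-0.3 0 0 0 0 0 -0.4;-0.3 0 0 0 0 0 -0.4;-0.3 0 0 0 0 0 -0.4;-0.1 0 0 0 0 0 -0.4;0 0 0 0 0 0 0.3;0 0 0 0 0 0 0.3")

```text
clock: 9.13
position: [0.6125, 0.1002, 0.153]
ee_rot: [0.672, 0.22, 0.672, -0.22]
contact_force: [-0.6, 0.1, -0.1]
width: 0.0486
```

```bash
python3 - <<'E'
from h import *
togo([.467,.383,.15],53.8)
im=get_image('scene')[:,:,::-1].copy();c,M=cam('scene')
s=manip.get_state();w=get_image('wrist')[:,:,::-1].copy();c,M=cam('wrist',s)
for o in tops(w,c,M,.079):print(o)
cv2.imwrite('pics/c4.png',np.hstack([cv2.resize(im[110:250,150:330],(360,280)),cv2.resize(w,(374,280))]))
E
```

```text
t9.13 pos [0.6125 0.1002 0.153 ] tooly yaw 53.8 tilt [ 8.e-04 -0.e+00 -1.e+00] j1,6 [ 0.05 -0.89] w 0.0486 F [-0.6  0.1 -0.1]
shift units [ 0.029  1.423 -2.845]
yaw change 0.0 deg -> rx units -0.0000 or alt 1.0000
(array([324.6,  91.9]), np.int32(587), array([0.577 , 0.1776]))
(array([195. ,  93.6]), np.int32(567), array([0.5296, 0.111 ]))
(array([260.2, 130.8]), np.int32(457), array([0.5727, 0.1305]))
(array([320.9, 164.6]), np.int32(601), array([0.6157, 0.1502]))
(array([200.3, 166. ]), np.int32(583), array([0.5681, 0.0834]))
(array([257.2, 198.4]), np.int32(578), array([0.61  , 0.1007]))
```

View pics/c4.png

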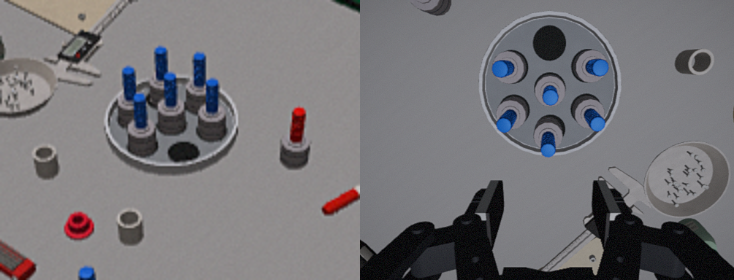

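Plug A stands upright on the far pad, within 2 mm of its centre. In the wrist half its top is at (548,150), and the empty pad is at (549,42). Next is plug B.

>>> arm_command(series="0 0.1 -0.2 0 0 0 0.3;0 0.15 -0.3 0 0 0 0.3;0 0.16 -0.32 0 0 0 0.3;0 0.16 -0.32 0 0 0 0.3;0 0.16 -0.32 0 0 0 0.3;0 0.16 -0.32 0 0 0 0.3;0 0.16 -0.32 0 0 0 0.3;0 0.16 -0.32 0 0 0 0.3;0.1 0.16 -0.32 0 0 0 0.3;0.2 0.05 -0.1 0 0 0 0.3;0 0 0 0 0 0 0.3;0 0 0 0 0 0 0.3")

```text
clock: 10.23
position: [0.4653, 0.3819, 0.12]
ee_rot: [0.671, 0.217, 0.674, -0.221]
contact_force: [0.3, 0.7, -0.3]
width: 0.0558
```

```bash
python3 - <<'E'
from h import *
s=manip.get_state();im=get_image('wrist')[:,:,::-1].copy();cv2.imwrite('pics/w5.png',im);c,M=cam('wrist',s)
b=tops(im,c,M,.075)
for o in b:print(o)
togo([*min(b,key=lambda o:np.linalg.norm(o[2]-[.467,.383]))[2],.039],53.8)
E
```

```text
(array([262.2, 213.6]), np.int32(773), array([0.4658, 0.3845]))
t10.28 pos [0.4667 0.3817 0.1212] tooly yaw 53.8 tilt [-0.0025 -0.0027 -1.    ] j1,6 [ 0.57 -0.37] w 0.0558 F [ 0.1 -0.3  0. ]
shift units [ 0.822  0.02  -0.023]
yaw change -0.0 deg -> rx units 0.0002 or alt -0.9998
```

>>> arm_command(series="0.28 0.02 -0.01 0 0 0 0.3;0.28 0 -0.01 0 0 0 0.3;0.26 0 0 0 0 0 0.3;0 0 0 0 0 0 0.3;0 0 0 0 0 0 -1;0 0 0 0 0 0 -1;0 0 0 0 0 0 -1;0 0 0 0 0 0 -1;0 0 0 0 0 0 -1;0 0 0 0 0 0 -1;0 0 0 0 0 0 -1;0 0 0 0 0 0 -1")

```text
clock: 11.28
position: [0.4683, 0.3858, 0.0428]
ee_rot: [0.673, 0.22, 0.671, -0.219]
contact_force: [0.2, -1.7, 7.1]
width: 0.0125
```

>>> arm_command(series="0 0 0 0 0 0 -1;0 0 0 0 0 0 -1;-0.2 0 0 0 0 0 -1;-0.3 0 0 0 0 0 -1;-0.3 0 0 0 0 0 -1;-0.3 0 0 0 0 0 -1;0 0 0 0 0 0 -1;0 0 0 0 0 0 -1")

```text
clock: 11.95
position: [0.4677, 0.3861, 0.1529]
ee_rot: [0.673, 0.221, 0.671, -0.218]
contact_force: [0.0, 0.4, -2.7]
width: 0.0128
```

```bash
python3 - <<'E'
from h import *
togo([.5337,.1583,.15],53.8)
s=manip.get_state();im=get_image('wrist')[:,:,::-1].copy();cv2.imwrite('pics/w6.png',im);c,M=cam('wrist',s)
for o in tops(im,c,M,s['position'][2]+.0365):print(o)
E
```

```text
t11.95 pos [0.4677 0.3861 0.1529] tooly yaw 53.8 tilt [ 0.0038  0.0026 -1.    ] j1,6 [ 0.58 -0.36] w 0.0128 F [ 0.   0.4 -2.7]
shift units [ 0.026 -1.449  1.878]
yaw change -0.0 deg -> rx units 0.0000 or alt -1.0000
(array([256.9, 279.8]), np.int32(2305), array([0.4633, 0.3885]))
```

>>> arm_command(series="0 -0.1 0.13 0 0 0 -1;0 -0.19 0.25 0 0 0 -1;0 -0.19 0.25 0 0 0 -1;0 -0.19 0.25 0 0 0 -1;0 -0.19 0.25 0 0 0 -1;0 -0.19 0.25 0 0 0 -1;0 -0.19 0.25 0 0 0 -1;0 -0.19 0.25 0 0 0 -1;0 -0.03 0.04 0 0 0 -1;0 0 0 0 0 0 -1;0 0 0 0 0 0 -1;0 0 0 0 0 0 -1")

```text
clock: 13.0
position: [0.5345, 0.1551, 0.1498]
ee_rot: [0.671, 0.219, 0.673, -0.22]
contact_force: [0.5, -1.2, -2.0]
width: 0.0128
```

```bash
python3 - <<'E'
from h import *
togo([.5337,.1583,.07],53.8)
s=manip.get_state();im=get_image('wrist')[:,:,::-1].copy();cv2.imwrite('pics/w7.png',im);c,M=cam('wrist',s)
for o in tops(im,c,M,s['position'][2]+.033):print(o)
E
```

```text
t13.00 pos [0.5345 0.1551 0.1498] tooly yaw 53.8 tilt [-2.3e-03  4.0e-04 -1.0e+00] j1,6 [ 0.16 -0.78] w 0.0128 F [ 0.5 -1.2 -2. ]
shift units [ 0.798  0.022 -0.024]
yaw change -0.0 deg -> rx units 0.0002 or alt -0.9998
(array([318.1, 227.9]), np.int32(680), array([0.5214, 0.1902]))
(array([204.2, 229.2]), np.int32(674), array([0.4985, 0.1579]))
(array([316.7, 281.3]), np.int32(492), array([0.5409, 0.1776]))
(array([203.5, 277.8]), np.int32(110), array([0.5125, 0.1469]))
```

View pics/w7.png

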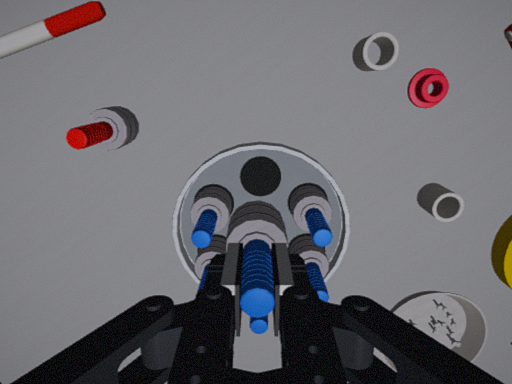

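The held plug's top is at (258,302) and the near pad is visible at (260,176). The in-hand offset matches plug A's, so I'll descend.

>>> arm_command(series="0 0.02 0 0 0 0 -1;0.2 0 0 0 0 0 -1;0.25 0 0 0 0 0 -1;0.2 0 0 0 0 0 -1;0.15 0 0 0 0 0 -1;0.05 0 0 0 0 0 -1;0 0 0 0 0 0 -1;0 0 0 0 0 0 -1")

```text
clock: 13.72
position: [0.5371, 0.1564, 0.0662]
ee_rot: [0.672, 0.22, 0.672, -0.219]
contact_force: [-0.2, 0.7, -0.5]
width: 0.0132
```

```bash
python3 - <<'E'
from h import *
togo([.5357,.1568,.047],53.8)
E
```

```text
t13.72 pos [0.5371 0.1564 0.0662] tooly yaw 53.8 tilt [ 7.e-04  1.e-04 -1.e+00] j1,6 [ 0.16 -0.78] w 0.0132 F [-0.2  0.7 -0.5]
shift units [ 0.192 -0.005 -0.014]
yaw change -0.0 deg -> rx units 0.0003 or alt -0.9997
```

>>> arm_command(series="0.06 0 -0.014 0 0 0 -1;0.06 0 0 0 0 0 -1;0.05 0 0 0 0 0 -1;0.015 0 0 0 0 0 -1;0.01 0 0 0 0 0 -1;0 0 0 0 0 0 -1;0 0 0 0 0 0 -1")

```text
clock: 14.3
position: [0.5352, 0.1564, 0.0468]
ee_rot: [0.672, 0.22, 0.672, -0.22]
contact_force: [-2.2, 0.1, 4.4]
width: 0.0126
```

Same contact reading as before, so I'll release and rise, backing away from the dish.

>>> arm_command(series="0 0 0 0 0 0 -0.55;0 0 0 0 0 0 -0.4;0 0 0 0 0 0 -0.4;0 0 0 0 0 0 -0.4;-0.1 0 0 0 0 0 -0.4;-0.3 0 0 0 0 0 -0.4;-0.3 0 0 0 0 0 -0.4;-0.3 0 0 0 0 0 -0.4;-0.3 0 -0.2 0 0 0 -0.4;0 0 -0.2 0 0 0 -0.4;0 0 0 0 0 0 -0.4;0 0 0 0 0 0 -0.4")

```text
clock: 15.3
position: [0.5029, 0.1805, 0.1772]
ee_rot: [0.673, 0.219, 0.672, -0.219]
contact_force: [0.5, 0.9, 0.4]
width: 0.0256
```

```bash
python3 - <<'E'
from h import *
togo([.5337,.1583,.15],53.8)
im=get_image('scene')[:,:,::-1].copy()
s=manip.get_state();w=get_image('wrist')[:,:,::-1].copy();c,M=cam('wrist',s)
C=np.array([.5725,.1305]);a=np.radians(-36.2);ex=np.array([np.cos(a),np.sin(a)]);ey=np.array([-ex[1],ex[0]])
for o in tops(w,c,M,.079):print(o,'dish mm',((o[2]-C)@np.array([ex,ey]).T*1000).round(1))
for k in('w1',):pass
cc,MM=cam('scene')
for f in(cv2.imread('pics/scene0.png'),im):
  print('red',[b[0].round(1) for b in blobs(f,'red') if abs(b[0][0]-298)<12 and abs(b[0][1]-170)<12])
cv2.imwrite('pics/c8.png',np.hstack([cv2.resize(im[110:250,150:330],(360,280)),cv2.resize(w,(374,280))]))
E
```

```text
t15.30 pos [0.5029 0.1805 0.1772] tooly yaw 53.9 tilt [ 1.5e-03 -1.0e-04 -1.0e+00] j1,6 [ 0.21 -0.73] w 0.0256 F [0.5 0.9 0.4]
shift units [0.273 0.002 0.379]
yaw change -0.1 deg -> rx units 0.0004 or alt -0.9996
(array([256.2, 235.1]), np.int32(535), array([0.5336, 0.1565])) dish mm [-46.7  -2. ]
(array([307.2, 247.4]), np.int32(164), array([0.5629, 0.1853])) dish mm [-40.1  38.6]
(array([208.5, 247.3]), np.int32(107), array([0.515 , 0.1247])) dish mm [-43.  -38.6]
(array([258.6, 283.5]), np.int32(581), array([0.5724, 0.1312])) dish mm [-0.5  0.5]
(array([256.2, 329.2]), np.int32(564), array([0.6091, 0.1014])) dish mm [46.7 -1.9]
red [array([298.4, 170. ])]
red [array([298.3, 170.4])]
```

View pics/c8.png

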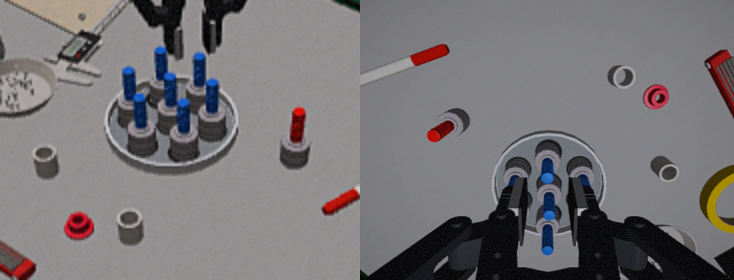

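All seven gauges stand upright and the gripper is clear of them. The new gauges are within about 2 mm of the pad centres, and the red gauge hasn't moved. I'm handing in.

```bash
python3 -c "
from rig import ticket;print(ticket.sign_off())"
```

```text
the job is handed in; nothing more can be done
None
```

Both loose blue gauges now stand upright on the two empty pads, so the honeycomb of seven is complete. I handed the job in at about 15.4 s of the 54 s allowed; the sign-off gives no verdict.

- **Centring:** the last wrist picture puts the gauges at about (+46.7, −1.9) and (−46.7, −2.0) mm along the dish axes. The pads are at ±48 mm, so each is about 2 mm off, against the 12 mm allowed.
- **Resting and released:** each gauge touched the dish floor with about 5 N before I let go. Afterwards the gripper was clear and the force reading was near zero. The last pictures show both upright.
- **Red gauge:** it moved less than half a pixel in the scene view, so it was not disturbed.
- **Disagreement:** early on, the scene camera placed the dish about 4 mm away from where the wrist camera did. I used the wrist camera, whose readings agreed from several positions. In the last picture two of the locked handles were partly hidden by the fingers, so I ignored their numbers.

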